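Line up the dressing jars by size

ROBOT

A 6-joint arm with a two-finger parallel gripper is mounted at the origin on the work surface. World frame = base frame: x ahead of the robot, y to its left, z up, the work surface at z = 0. Lengths are in m, angles in rad, forces in N, time in s.
With the tool pointing down it reaches from about 0.35 to 0.775 m from the base axis. Payload 7.3 kg.
Tool frame: the origin (TCP) lies at the very end of the fingers, on their centre line; the grasp point (between the pads) lies grip_point_offset behind it (grip_point_offset is the distance from the TCP to the grasp point, in m); z points along the fingers, y is the direction in which the jaws open and shut (so a half turn about z gives the same grasp; the last joint's range is limited). The gripper opens to 92 mm and grips with 3 to 60 N. Pads are 19 mm wide; open, the fingers measure 130 mm over their backs; the gripper's body (75 mm by 190 mm) begins 47 mm behind the grasp point.
Start: joints at [0.974, 0.342, 1.524, -0, 1.275, -0.146], TCP at [0.229, 0.473, 0.227] pointing down, gripper open.
Joint ranges: [-2.53, 2.53], [-0.77, 2.02], [0.04, 2.7], [-1, 4.14], [0.28, 2.66], [-3.11, 3.11]. Speed limits (rad/s): [2.57, 2.57, 3.14, 3.14, 3.14, 3.14].

INTERFACE

Orientations are given as [roll, pitch, yaw] about the fixed x, y, z axes, in that order (R = Rz(yaw) Ry(pitch) Rx(roll)).
In Python, from cell import * gives the robot as it stands.
- The arm moves only by the shell command python3 -m inch 'ROWS' [OPENING] [FORCE]. ROWS is JSON, a list that holds one entry, the list of rows, each a list of 4 numbers: the shift along the tool's x, y, z in mm, then the turn about the tool's z in rad. In form: [[[x, y, z, roll], ...]]. A call has 1 to 10 rows; each row shifts and turns the commanded pose from where the row before left it, along the tool's axes as they then stand; what a row does not reach is not made up. A row lasts 1/8 s, in which the tool goes at most 62.5 mm and 10.7 degrees, less where a joint would pass 70% of its speed; a pose out of reach is approached as far as the arm can. A call with a gripper value outside its range is refused whole. OPENING is the closure, from -1 (fully open) to 1 (shut), set as the call begins (- or left out, the last holds). The fingers move at their own pace and stop on an object; FORCE is the grip in N (left out, the last holds). Time passes only in rows, so rows that do not move let the fingers close. It gives the time, the measured TCP pose, the force and the opening at its end, in the units of the state.
- observe(): the state, without advancing time (a new reading comes with each control period).
- read_camera(name): name is "side" or "top" or "wrist"; returns a dict with "img" (420x560x3 uint8, blue, green, red), "fx", "fy", "cx", "cy" (pixels), "k1" (the pictures are not rectified: a ray, as slopes to the right and down, at radius r is drawn at 1 + k1 r^2 times it, then the intrinsics apply), "eye" and "rotation" of the camera in the world; the wrist camera has in their place "T_tool_cam" (4x4, takes a point from camera to tool coordinates, whose origin is the TCP and whose axes are the flange's). Camera axes: x right, y down, z forward; pixel columns grow to the right and rows downward; lengths in m; the calibration is good to about 2 mm. A picture is of the moment at which its call begins: read the wrist's pose just before it. There is no depth.
- hand_in(): hands the job in, once; it reports no verdict.
Trained networks look in the newest picture that a camera, given by its name, has taken for a name from the list of things; names that differ only in an ending like _2 or _b are one class to them, and where a whole thing is asked for, a point or a joint stands for the part that bears it (a point fixed in the world has none). Each returns a list of dicts, best first, with "conf" (0 to 1); they miss things now and then, are a little off and sometimes report something else, mostly with a low value. They report only what shows in the picture. A call takes as long as a camera call. They do not tell look-alikes from the thing itself.
- boxes_of(camera, label): "at" ([row, column] in pixels, amid what is visible of it).
- place_of(camera, label): "at" ([row, column] in pixels: a listed point, or the origin of a listed thing).
The state is a dict: "time": time; "qpos": joint angles; "qvel": joint speeds; "joint_efforts": joint torques, N m; "tool_pos": TCP position; "tool_rot": TCP orientation; "contact_force": force on the tool from outside, world axes, zero at the start; "torque": the same for the moment, N m; "opening": finger opening in m.
Only numpy, scipy, OpenCV 4.12 (cv2) and the standard library are available. Lean on these libraries where they do the work, as an engineer would, in place of code of your own. Each camera call takes 0.05 s, during which the arm holds its last target. There are 200 camera calls.

TASK

Line up the four steel dressing jars in order of size on the white strip, one upright and well centred on each teal mark, the largest next to the blue end block and the smallest at the far end. Never tip a jar over, and leave the amber bottle where it stands.

Things in the scene. Friction and masses are not known exactly. Their poses are not given: they have to be found in the camera images.
- jar_a: The largest of four round brushed-steel dressing jars, upright, lid fixed on, straight sides 64 mm in diameter and 72 mm high; a black knob 14 mm across stands 8 mm above the lid. Origin: centre of its underside, z up. Mass 0.09 to 0.4 kg; grip it across the sides.
- jar_b: The second largest of four round brushed-steel dressing jars, upright, lid fixed on, straight sides 56 mm in diameter and 64 mm high; a black knob 14 mm across stands 8 mm above the lid. Origin: centre of its underside, z up. Mass 0.09 to 0.4 kg; grip it across the sides.
- jar_c: The second smallest of four round brushed-steel dressing jars, upright, lid fixed on, straight sides 48 mm in diameter and 56 mm high; a black knob 14 mm across stands 8 mm above the lid. Origin: centre of its underside, z up. Mass 0.09 to 0.4 kg; grip it across the sides.
- jar_d: The smallest of four round brushed-steel dressing jars, upright, lid fixed on, straight sides 40 mm in diameter and 48 mm high; a black knob 14 mm across stands 8 mm above the lid. Origin: centre of its underside, z up. Mass 0.09 to 0.4 kg; grip it across the sides.
- mark_1: One of four alike round marks, flat dark teal, 72 mm across with a white centre dot, in a straight row 100 mm apart on a fixed white strip (470 x 90 mm, 4 mm thick). Number 1 along the row; numbers run towards +y. Origin: its centre on the strip's upper face, 4 mm above the table (nothing to overcome: the mark is flush); y axis along the row, x across it. Fixed.
- mark_2: One of four alike round marks, flat dark teal, 72 mm across with a white centre dot, in a straight row 100 mm apart on a fixed white strip (470 x 90 mm, 4 mm thick). Number 2 along the row; numbers run towards +y. Origin: its centre on the strip's upper face, 4 mm above the table (nothing to overcome: the mark is flush); y axis along the row, x across it. Fixed.
- mark_3: One of four alike round marks, flat dark teal, 72 mm across with a white centre dot, in a straight row 100 mm apart on a fixed white strip (470 x 90 mm, 4 mm thick). Number 3 along the row; numbers run towards +y. Origin: its centre on the strip's upper face, 4 mm above the table (nothing to overcome: the mark is flush); y axis along the row, x across it. Fixed.
- mark_4: One of four alike round marks, flat dark teal, 72 mm across with a white centre dot, in a straight row 100 mm apart on a fixed white strip (470 x 90 mm, 4 mm thick). Number 4 along the row; numbers run towards +y. Origin: its centre on the strip's upper face, 4 mm above the table (nothing to overcome: the mark is flush); y axis along the row, x across it. Fixed.
- blue_block: Fixed blue block, 80 mm across the strip, 24 mm along it, its top 16 mm above the table, at one end of the strip, 65 mm beyond the centre of the end mark (mark_1 or mark_4: it changes). A grey block like it stands at the other end. Origin: centre of its underside, 4 mm above the table.
- amber: Small amber bottle with a white cap, 42 mm in diameter, 80 mm high, standing upright and loose among the jars; to be left alone. Origin: centre of its underside.
Mind the look-alikes: they are no part of the job. Leave any purple look-alike of the jar_a alone.

How it is judged:
By the outcome, as a careful person would: the job done as asked, in the order asked, and still so for the second after the job is handed in, with the robot touching nothing.
It also fails if it takes over 106 s, if anything falls off the work surface, if the arm or the gripper's body presses on something with over 40 N, if the wrist force passes 120 N, or if a joint passes its speed limit or range.

## Working session

There is one attempt and no reset: what is moved stays moved. The work goes in short steps, Python scripts to look and compute and a shell command to move; the robot and the scene stay as the last step left them, time stands still between calls to the robot, and variables do not carry over. Pictures are saved under pics/ and viewed, about 12 in all and at most 16, crops included, and the job is handed in when it is done.

```bash
ls; mkdir -p pics; cat > h.py <<'E'
from cell import *
import numpy as np, cv2
from scipy.spatial.transform import Rotation as Ro
def ray(c,at,eye,R):
    v=(at[0]-c["cy"])/c["fy"];u=(at[1]-c["cx"])/c["fx"]
    rd=np.hypot(u,v);r=rd
    for _ in range(20): r=rd/(1+c["k1"]*r*r)
    s=r/rd if rd>0 else 1
    return eye, R@np.array([u*s,v*s,1.])
def cam(name):
    s=observe();c=read_camera(name)
    if name=="wrist":
        T=np.array(c["T_tool_cam"]);Rt=Ro.from_euler('xyz',s["tool_rot"]).as_matrix()
        c["E"]=np.array(s["tool_pos"])+Rt@T[:3,3];c["R"]=Rt@T[:3,:3]
    else:
        c["E"]=np.array(c["eye"]);c["R"]=np.array(c["rotation"])
        if c["R"].shape!=(3,3): c["R"]=Ro.from_euler('xyz',c["R"]).as_matrix()
    return c
def hit(c,at,z):
    e,d=ray(c,at,c["E"],c["R"]);return (e+d*(z-e[2])/d[2])
E
cat > a.py <<'E'
from h import *
s=observe();print({k:np.round(v,3).tolist() for k,v in s.items()})
import cell;print([x for x in dir(cell) if 'grip' in x], getattr(cell,'grip_point_offset',None))
for n in ["top","side"]:
    c=cam(n);cv2.imwrite(f"pics/{n}0.png",c["img"]);print(n,c["E"].round(3),c["R"].round(2).tolist(),c["fx"],c["k1"])
    for l,z in [("jar_a",0),("mark_1",.004),("blue_block",.004),("amber",0)]:
        for d in place_of(n,l): print(l,np.round(d["at"]),round(d["conf"],2),hit(c,d["at"],z)[:2].round(3))
E
python3 a.py
```

```text
pics
{'time': 0.0, 'qpos': [0.974, 0.343, 1.525, 0.0, 1.275, -0.146], 'qvel': [-0.0, 0.0, 0.002, 0.001, 0.0, 0.001], 'joint_efforts': [0.001, -43.125, -24.423, 0.072, 0.056, -0.0], 'tool_pos': [0.228, 0.472, 0.226], 'tool_rot': [-3.14, -0.0, 2.691], 'contact_force': [-0.354, 0.664, -1.125], 'torque': [-0.03, 0.0, -0.026], 'opening': 0.092}
['grip_point_offset'] 0.0188
top [0.337 0.    1.076] [[0.0, -0.99, 0.16], [-1.0, -0.0, -0.0], [0.0, -0.16, -0.99]] 495.5699951851093 -0.005032374989206602
jar_a [236. 330.] 0.98 [ 0.439 -0.111]
jar_a [235. 277.] 0.93 [0.442 0.005]
jar_a [237. 155.] 0.9 [0.437 0.271]
jar_a [293. 345.] 0.68 [ 0.318 -0.14 ]
jar_a [239. 218.] 0.62 [0.434 0.134]
mark_1 [241. 161.] 0.71 [0.428 0.256]
mark_1 [158. 275.] 0.7 [0.614 0.01 ]
mark_1 [156. 230.] 0.61 [0.617 0.111]
mark_1 [164. 364.] 0.56 [ 0.601 -0.188]
blue_block [158. 199.] 0.55 [0.612 0.179]
amber [238. 390.] 0.61 [ 0.437 -0.242]
amber [241. 158.] 0.44 [0.429 0.264]
side [ 0.122 -0.685  0.605] [[0.89, -0.25, 0.39], [-0.46, -0.52, 0.72], [0.02, -0.82, -0.58]] 461.84428589816144 -0.08956463744651114
jar_a [270. 278.] 0.83 [ 0.443 -0.109]
jar_a [177. 203.] 0.73 [0.432 0.279]
jar_a [236. 254.] 0.71 [0.447 0.006]
jar_a [203. 226.] 0.7 [0.441 0.147]
jar_a [209. 321.] 0.69 [0.627 0.027]
jar_a [298. 229.] 0.63 [ 0.33  -0.135]
mark_1 [194. 301.] 0.94 [0.614 0.099]
mark_1 [212. 322.] 0.92 [0.619 0.012]
mark_1 [270. 374.] 0.83 [ 0.606 -0.197]
mark_1 [237. 346.] 0.64 [ 0.615 -0.087]
blue_block [175. 292.] 0.5 [0.637 0.185]
amber [316. 313.] 0.89 [ 0.442 -0.238]
```

View pics/top0.png

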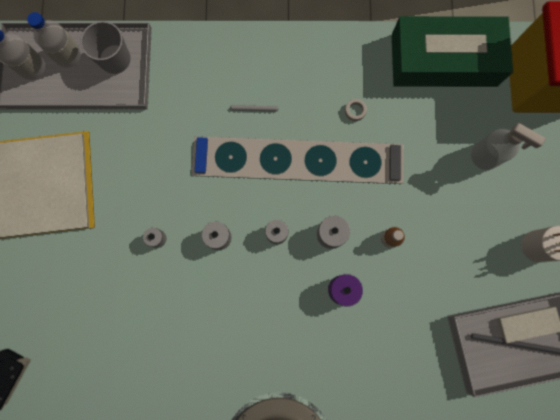

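View pics/side0.png

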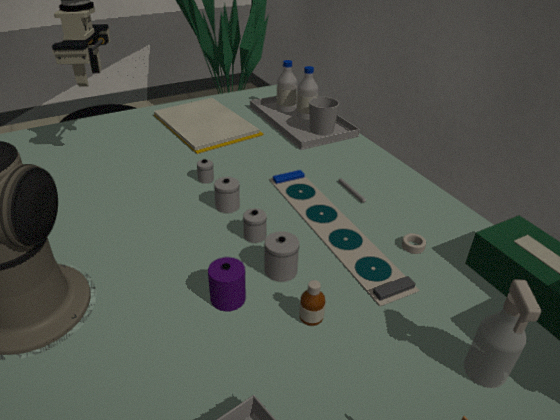

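The top view shows the blue block at the +y end, so mark_4 gets jar_a. At x≈0.44, from +y to −y, stand d (col 153), b (216), c (277) and a (334), then amber (395). The purple look-alike is at (290,345). The side view agrees. Next I'll measure the mark centres and the knobs.

```bash
cat > m.py <<'E'
from h import *
P={}
for n in ["top","side"]:
    c=cam(n);im=c["img"];hsv=cv2.cvtColor(im,cv2.COLOR_BGR2HSV)
    teal=cv2.inRange(hsv,(80,120,30),(105,255,140))
    N,L,S,C=cv2.connectedComponentsWithStats(teal)
    mk=[hit(c,(C[i][1],C[i][0]),.004)[:2].round(4).tolist() for i in range(1,N) if S[i][4]>150]
    print(n,"marks",[m for m in mk if .5<m[0]<.7])
    g=cv2.cvtColor(im,cv2.COLOR_BGR2GRAY)
    for nm,xy,h in [("a",(.441,-.11),.080),("b",(.438,.14),.072),("c",(.444,.005),.064),("d",(.435,.275),.056)]:
        # project knob top, find darkest blob near
        p=c["R"].T@(np.array([*xy,h])-c["E"]);u,v=p[:2]/p[2];k=1+c["k1"]*(u*u+v*v)
        col,row=int(c["fx"]*u*k+c["cx"]),int(c["fy"]*v*k+c["cy"])
        w=g[row-9:row+10,col-9:col+10];m=w<w.min()+30;r=np.argwhere(m)
        at=r.mean(0)+[row-9,col-9];print(nm,at.round(1),m.sum(),hit(c,at,h-.004)[:2].round(4))
E
python3 m.py
```

```text
top marks [[0.6164, 0.1099], [0.6127, 0.0101], [0.609, -0.0899], [0.6053, -0.1899]]
a [230.3 334.1] 31 [ 0.4443 -0.1109]
b [234.3 213.9] 29 [0.4364 0.1336]
c [230.4 275.9] 30 [0.4456 0.0073]
d [236.4 150.5] 29 [0.4334 0.267 ]
side marks [[0.6182, 0.1086], [0.614, 0.0085], [0.6105, -0.0914], [0.6066, -0.1917]]
a [238.9 281.4] 27 [ 0.4466 -0.1106]
b [180.5 226. ] 16 [0.4388 0.1341]
c [212.3 254.2] 17 [0.4476 0.0072]
d [160.8 204.1] 11 [0.4355 0.267 ]
```

```bash
python3 -m inch '[[[0,0,0,0.18],[0,0,0,0.18],[0,0,0,0.18],[0,0,0,0.18],[0,0,0,0.18],[0,0,0,0.18],[0,0,0,0.04],[0,0,0,0]]]' -1 25
```

```text
time: 1.6
tool_pos: [0.2287, 0.4726, 0.2267]
tool_rot: [3.142, -0.0, 1.571]
contact_force: [-0.3, -0.2, 0.3]
opening: 0.0916
```

```bash
python3 -m inch '[[[-34,34,0,0],[-34,34,0,0],[-34,34,0,0],[-34,34,0,0],[-34,34,0,0],[-36,36,0,0],[0,0,0,0],[0,0,0,0]]]'
cat > w.py <<'E'
from h import *
import sys
c=cam("wrist");cv2.imwrite("pics/w_%s.png"%sys.argv[1],c["img"]);print(observe()["tool_pos"])
for a in sys.argv[2:]:
    l,z=a.split(":")
    for d in place_of("wrist",l): print(l,np.round(d["at"]),round(d["conf"],2),hit(c,d["at"],float(z))[:2].round(4))
g=cv2.cvtColor(c["img"],cv2.COLOR_BGR2GRAY)
E
python3 w.py d1 jar_d:0
```

```text
time: 2.6
tool_pos: [0.4344, 0.2667, 0.2266]
tool_rot: [-3.141, -0.0, 1.571]
contact_force: [0.6, -1.0, -0.5]
opening: 0.0919
[0.43409405 0.26710178 0.22669657]
jar_d [277. 286.] 0.74 [0.4384 0.1409]
jar_d [186. 282.] 0.62 [0.4325 0.2656]
```

View pics/w_d1.png

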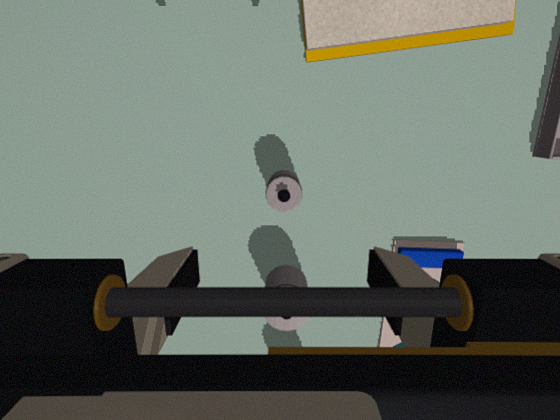

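The wrist view shows jar_d's knob at (195,284). It agrees with the fixed cameras to within 2 mm, so I'll descend and grip.

```bash
python3 -m inch '[[[0,0,45,0],[0,0,45,0],[0,0,45,0],[0,0,45,0],[0,0,25,0],[0,0,11,0],[0,0,0,0],[0,0,0,0]]]'
python3 -m inch '[[[0,0,0,0],[0,0,0,0],[0,0,0,0],[0,0,0,0],[0,0,0,0],[0,0,0,0],[0,0,0,0],[0,0,0,0]]]' 1 25
```

```text
time: 3.7
tool_pos: [0.4354, 0.2672, 0.0119]
tool_rot: [3.14, -0.001, 1.571]
contact_force: [0.1, -0.4, -0.4]
opening: 0.0918
time: 4.7
tool_pos: [0.4348, 0.2666, 0.0107]
tool_rot: [3.142, -0.0, 1.571]
contact_force: [-0.2, -0.6, -0.2]
opening: 0.0395
```

```bash
python3 -m inch '[[[0,0,-20,0],[0,0,-40,0],[0,0,-40,0],[0,0,-10,0],[-20,8,0,0],[-40,15,0,0],[-45,17,0,0],[-45,17,0,0],[-45,17,0,0],[-45,17,0,0]]]'
python3 -m inch '[[[-45,17,0,0],[-45,17,0,0],[-45,17,0,0],[-42,16,0,0],[-30,11,0,0],[-10,2,0,0],[0,0,0,0],[0,0,0,0],[0,0,0,0]]]'
python3 w.py d2 mark_1:.004 jar_d:.11
```

```text
time: 5.95
tool_pos: [0.5254, 0.0251, 0.1194]
tool_rot: [-3.139, -0.0, 1.571]
contact_force: [0.5, 0.6, -1.5]
opening: 0.0396
time: 7.08
tool_pos: [0.6056, -0.1892, 0.1208]
tool_rot: [-3.142, -0.0, 1.572]
contact_force: [0.1, 0.4, -0.5]
opening: 0.0396
[ 0.60570836 -0.18939263  0.12092254]
mark_1 [208. 284.] 0.82 [ 0.6058 -0.1887]
mark_1 [ 90. 288.] 0.61 [ 0.6089 -0.0895]
jar_d [258. 286.] 0.7 [ 0.607  -0.1889]
jar_d [117.  92.] 0.61 [ 0.5088 -0.1115]
```

View pics/w_d2.png

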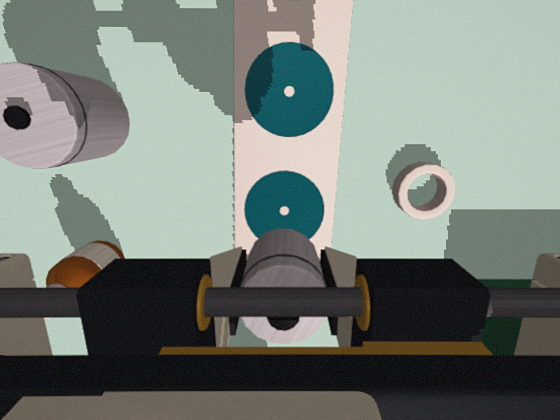

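Wrist view: mark_1's dot is at (210,284), and the held jar lines up with the column of dots. I'm within about 1 mm, so I'll lower it.

```bash
python3 -m inch '[[[-1,0,35,0],[0,0,35,0],[0,0,20,0],[0,0,10,0],[0,0,4,0],[0,0,1.5,0],[0,0,0.5,0],[0,0,0,0]]]'
```

```text
time: 8.22
tool_pos: [0.606, -0.1915, 0.0153]
tool_rot: [3.141, 0.0, 1.571]
contact_force: [-0.9, -0.7, -1.7]
opening: 0.0393
```

```bash
python3 -m inch '[[[0,0,0.5,0],[0,0,0,0],[0,0,0,0],[0,0,0,0]]]' -1
python3 -m inch '[[[0,0,0,0],[0,0,0,0],[0,0,-15,0],[0,0,-40,0],[0,0,-50,0],[0,0,-50,0],[0,0,-50,0],[0,0,-10,0],[0,0,0,0],[0,0,0,0]]]'
cat > k.py <<'E'
# offset of placed jar knob from mark centre lines, by fixed cams (same calibration bias for marks)
from h import *
import sys
Z={"a":(.080,4),"b":(.072,3),"c":(.064,2),"d":(.056,1)}
M={"top":{4:(.6164,.1099),3:(.6127,.0101),2:(.609,-.0899),1:(.6053,-.1899)},"side":{4:(.6182,.1086),3:(.614,.0085),2:(.6105,-.0914),1:(.6066,-.1917)}}
for n in ["top","side"]:
    c=cam(n);g=cv2.cvtColor(c["img"],cv2.COLOR_BGR2GRAY);cv2.imwrite("pics/k_%s_%s.png"%(n,sys.argv[1]),c["img"])
    for j in sys.argv[1]:
        h,m=Z[j];h+=.004
        p=c["R"].T@(np.array([*M[n][m],h])-c["E"]);u,v=p[:2]/p[2];k=1+c["k1"]*(u*u+v*v)
        col,row=int(c["fx"]*u*k+c["cx"]),int(c["fy"]*v*k+c["cy"])
        w=g[row-9:row+10,col-9:col+10];r=np.argwhere(w<w.min()+30)
        at=r.mean(0)+[row-9,col-9];q=hit(c,at,h-.004)[:2]
        print(n,j,at.round(1),len(r),"off mm",(1000*(q-M[n][m])).round(1))
E
python3 k.py d
```

```text
time: 8.72
tool_pos: [0.6058, -0.1914, 0.0143]
tool_rot: [3.141, -0.0, 1.571]
contact_force: [0.3, 0.5, 0.9]
opening: 0.0754
time: 9.98
tool_pos: [0.605, -0.1911, 0.2276]
tool_rot: [-3.139, -0.001, 1.571]
contact_force: [0.1, -0.0, -0.7]
opening: 0.0918
top d [153.1 367. ] 248 off mm [5.8 4.5]
side d [247.7 377.1] 27 off mm [0.6 0.2]
```

```bash
python3 w.py d3 jar_d:.004 mark_1:.004; python3 -c "
import cv2,numpy as np
i=cv2.imread('pics/k_top_d.png')[130:250,180:420];j=cv2.imread('pics/w_d3.png')
cv2.imwrite('pics/v1.png',np.vstack([cv2.resize(i,(560,280)),cv2.resize(j,(400,300))]) if 0 else cv2.resize(i,(720,360)))"
```

```text
[ 0.60522609 -0.19120067  0.22764805]
jar_d [117. 144.] 0.85 [ 0.4449 -0.1115]
jar_d [140.  45.] 0.8 [ 0.3274 -0.1372]
jar_d [188. 283.] 0.67 [ 0.6044 -0.1936]
mark_1 [183. 283.] 0.9 [ 0.6041 -0.1885]
mark_1 [ 98. 288.] 0.89 [ 0.6096 -0.0914]
```

View pics/v1.png

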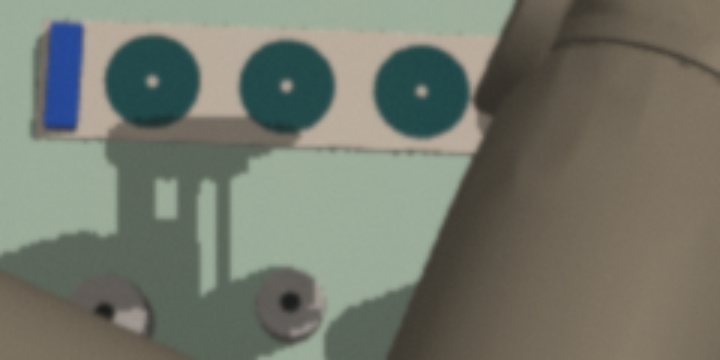

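The arm hides mark_1 from the top camera, so its reading there is invalid. The side camera puts jar_d within 1 mm of the mark. Next is jar_c.

```bash
python3 -m inch '[[[20,-16,0,0],[36,-29,0,0],[36,-29,0,0],[36,-29,0,0],[36,-29,0,0],[24,-19,0,0],[10,-8,0,0],[0,0,0,0],[0,0,0,0]]]'
python3 w.py c1 jar_c:0 | grep -v 0.3
```

```text
time: 11.35
tool_pos: [0.4475, 0.0058, 0.2292]
tool_rot: [3.141, 0.0, 1.57]
contact_force: [-1.1, 0.2, 0.4]
opening: 0.0916
[0.44746626 0.00577042 0.22907153]
jar_c [181. 281.] 0.95 [0.445  0.0104]
jar_c [272. 281.] 0.9 [ 0.4447 -0.1142]
jar_c [ 69. 274.] 0.83 [0.4379 0.1368]
jar_c [326. 399.] 0.66 [ 0.6107 -0.198 ]
```

```bash
python3 -m inch '[[[1.5,-1,45,0],[0,0,45,0],[0,0,45,0],[0,0,45,0],[0,0,25,0],[0,0,10.5,0],[0,0,0,0],[0,0,0,0]]]'
python3 -m inch '[[[0,0,0,0],[0,0,0,0],[0,0,0,0],[0,0,0,0],[0,0,0,0],[0,0,0,0],[0,0,0,0],[0,0,0,0]]]' 1 25
```

```text
time: 12.45
tool_pos: [0.4466, 0.0078, 0.0146]
tool_rot: [3.14, 0.0, 1.571]
contact_force: [-0.7, -0.2, -0.3]
opening: 0.0917
time: 13.45
tool_pos: [0.4458, 0.0081, 0.0137]
tool_rot: [3.141, -0.0, 1.571]
contact_force: [0.7, 1.0, 1.0]
opening: 0.0478
```

```bash
python3 -m inch '[[[0,0,-20,0],[0,0,-40,0],[0,0,-40,0],[0,0,-10,0],[-10,16,0,0],[-22,36,0,0],[-24,40,0,0],[-22,38,0,0],[-14,24,0,0],[-6,9.5,0,0]]]'
python3 -m inch '[[[0,0,0,0],[0,0,0,0],[0,0,0,0]]]'
python3 w.py c2 mark_1:.004 jar_c:.11
```

```text
time: 14.7
tool_pos: [0.6092, -0.0905, 0.1217]
tool_rot: [-3.139, -0.001, 1.57]
contact_force: [-0.8, 1.1, -2.0]
opening: 0.0475
time: 15.08
tool_pos: [0.6086, -0.0893, 0.1239]
tool_rot: [-3.141, -0.0, 1.571]
contact_force: [0.2, 0.3, -2.0]
opening: 0.0477
[ 0.60877662 -0.0893914   0.12403065]
mark_1 [ 91. 287.] 0.98 [0.6115 0.0101]
mark_1 [208. 283.] 0.91 [ 0.6079 -0.0893]
jar_c [231. 106.] 0.64 [ 0.5071 -0.0734]
jar_c [259. 280.] 0.58 [ 0.6067 -0.0912]
```

```bash
python3 -m inch '[[[-1,0.5,35,0],[0,0,35,0],[0,0,20,0],[0,0,10,0],[0,0,4,0],[0,0,1.5,0],[0,0,0.5,0],[0,0,0,0],[0,0,0,0]]]'
```

```text
time: 16.35
tool_pos: [0.6099, -0.0909, 0.0181]
tool_rot: [3.141, 0.0, 1.571]
contact_force: [0.2, -0.1, -0.9]
opening: 0.0476
```

```bash
python3 -m inch '[[[0,0,0.4,0],[0,0,0,0],[0,0,0,0],[0,0,0,0],[0,0,0,0],[0,0,0,0]]]' -1
python3 -m inch '[[[0,0,-15,0],[0,0,-40,0],[0,0,-50,0],[0,0,-50,0],[0,0,-45,0],[0,0,-10,0],[20,-15,0,0],[40,-31,0,0],[45,-34,0,0],[45,-34,0,0]]]'
python3 -m inch '[[[40,-31,0,0],[25,-20,0,0],[10,-7,0,0],[0,0,0,0],[0,0,0,0]]]'
python3 k.py cd; python3 w.py b1 jar_b:0
```

```text
time: 17.1
tool_pos: [0.6097, -0.0909, 0.0173]
tool_rot: [3.142, -0.0, 1.571]
contact_force: [0.1, 0.3, 0.1]
opening: 0.0918
time: 18.35
tool_pos: [0.494, 0.0602, 0.227]
tool_rot: [-3.141, -0.0, 1.57]
contact_force: [0.2, -0.1, 0.9]
opening: 0.0918
time: 18.98
tool_pos: [0.4385, 0.1333, 0.2272]
tool_rot: [3.141, 0.0, 1.57]
contact_force: [-0.9, -0.6, 0.4]
opening: 0.092
top c [153.6 322.4] 26 off mm [-1.4 -0.2]
top d [156.5 366.1] 44 off mm [-1.7  6.5]
side c [215.7 348.8] 19 off mm [ 0.8 -0.5]
side d [247.8 377.1] 28 off mm [0.4 0.1]
[0.43825582 0.13334588 0.22711248]
jar_b [354. 287.] 0.95 [ 0.4438 -0.1156]
jar_b [184. 284.] 0.92 [0.4398 0.1345]
jar_b [341. 402.] 0.7 [ 0.6069 -0.0934]
jar_b [367. 206.] 0.52 [ 0.3255 -0.1372]
```

jar_c is within about 1.5 mm. The top reading for d (44 px) is probably polluted by the dark teal, and I'll check that by eye while gripping jar_b.

```bash
python3 -m inch '[[[0.5,-0.5,45,0],[0,0,45,0],[0,0,45,0],[0,0,40,0],[0,0,25,0],[0,0,10,0],[0,0,0,0],[0,0,0,0]]]'
python3 -m inch '[[[0,0,0,0],[0,0,0,0],[0,0,0,0],[0,0,0,0],[0,0,0,0],[0,0,0,0],[0,0,0,0]]]' 1 25
python3 -c "
import cv2
cv2.imwrite('pics/v2.png',cv2.resize(cv2.imread('pics/k_top_cd.png')[130:210,290:410],(720,480),interpolation=2))"
```

```text
time: 20.18
tool_pos: [0.4381, 0.1346, 0.0182]
tool_rot: [3.14, -0.0, 1.571]
contact_force: [-0.4, -0.8, -0.4]
opening: 0.0919
time: 21.05
tool_pos: [0.4374, 0.1346, 0.0174]
tool_rot: [3.141, -0.0, 1.571]
contact_force: [1.1, 0.2, 3.2]
opening: 0.0559
```

View pics/v2.png

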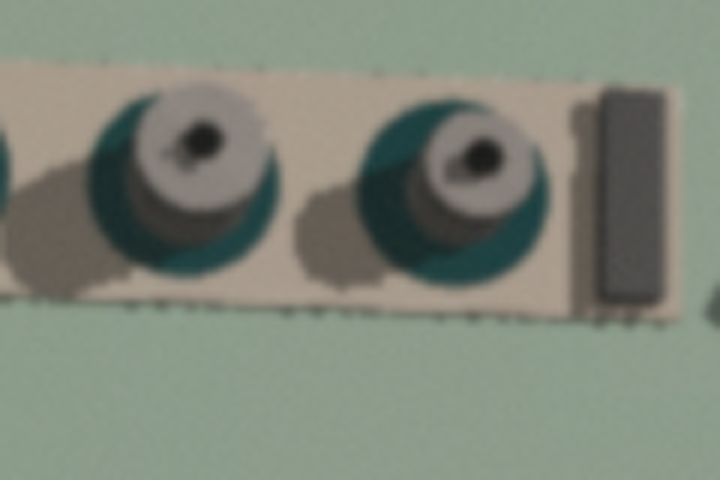

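The crop shows c and d upright on their marks, with knobs at crop (200,140) and (483,157). The threshold did pick up dark teal for d. jar_b is gripped at 55.9 mm.

```bash
python3 -m inch '[[[0,0,-20,0],[0,0,-40,0],[0,0,-40,0],[0,0,-10,0],[-12,17,0,0],[-28,40,0,0],[-30,42,0,0],[-28,40,0,0],[-18,26,0,0],[-8.5,11,0,0]]]'
python3 -m inch '[[[0,0,0,0],[0,0,0,0],[0,0,0,0]]]'
python3 w.py b2 mark_1:.004
```

```text
time: 22.3
tool_pos: [0.6138, 0.0081, 0.1244]
tool_rot: [-3.138, -0.0, 1.569]
contact_force: [-0.6, 0.1, -3.4]
opening: 0.0559
time: 22.68
tool_pos: [0.6125, 0.0109, 0.1274]
tool_rot: [-3.141, -0.0, 1.572]
contact_force: [-0.5, -0.7, -2.7]
opening: 0.0559
[0.61272869 0.01082874 0.12761128]
mark_1 [210. 282.] 0.86 [0.6109 0.008 ]
mark_1 [ 89. 290.] 0.74 [0.6174 0.1122]
```

Strip contact should come at a TCP height of about 0.0214, which is 106 mm down.

```bash
python3 -m inch '[[[-1,0.5,35,0],[0,0,35,0],[0,0,20,0],[0,0,10,0],[0,0,4,0],[0,0,1.5,0],[0,0,0,0],[0,0,0,0]]]'
```

```text
time: 23.78
tool_pos: [0.6141, 0.0091, 0.0224]
tool_rot: [3.14, 0.0, 1.571]
contact_force: [-0.1, -0.2, -3.1]
opening: 0.0557
```

```bash
python3 -m inch '[[[0,0,0.8,0],[0,0,0,0]]]'
python3 -m inch '[[[0,0,0,0],[0,0,0,0],[0,0,0,0],[0,0,0,0],[0,0,0,0]]]' -1
python3 -m inch '[[[0,0,-15,0],[0,0,-40,0],[0,0,-50,0],[0,0,-50,0],[0,0,-40,0],[0,0,-10,0],[-12,-17,0,0],[-26,-37,0,0],[-28,-39,0,0],[-26,-37,0,0]]]'
python3 -m inch '[[[-18,-24,0,0],[-9,-13,0,0],[0,0,0,0],[0,0,0,0]]]'
sed -i 's/w.min()+30/w.min()+12/' k.py
python3 k.py bcd; python3 w.py a1 jar_a:0
```

```text
time: 24.02
tool_pos: [0.614, 0.009, 0.0215]
tool_rot: [3.141, 0.0, 1.571]
contact_force: [0.1, 0.5, 0.4]
opening: 0.0556
time: 24.65
tool_pos: [0.6137, 0.0091, 0.021]
tool_rot: [3.141, -0.0, 1.571]
contact_force: [0.4, -0.5, -0.2]
opening: 0.0918
time: 25.9
tool_pos: [0.4818, -0.0834, 0.2253]
tool_rot: [-3.14, -0.0, 1.571]
contact_force: [-0.2, -1.0, -0.1]
opening: 0.0922
time: 26.4
tool_pos: [0.4474, -0.1095, 0.2259]
tool_rot: [3.141, -0.0, 1.571]
contact_force: [-0.6, -0.4, -0.1]
opening: 0.0921
top b [150.1 275.6] 13 off mm [ 0.1 -1.8]
top c [152.9 326.3] 142 off mm [ 0.1 -8.4]
top d [155. 369.] 361 off mm [1.6 0.3]
side b [188.  323.8] 10 off mm [ 0.3 -0.6]
side c [215.9 348.6] 8 off mm [ 0.  -0.8]
side d [248.  377.4] 12 off mm [ 0.6 -0.6]
[ 0.44730104 -0.10942245  0.22578997]
jar_a [168. 415.] 0.98 [ 0.6059 -0.0886]
jar_a [187. 280.] 0.86 [ 0.4439 -0.1124]
jar_a [250. 408.] 0.81 [ 0.6093 -0.1953]
jar_a [ 81. 436.] 0.73 [0.6177 0.0081]
jar_a [205. 186.] 0.66 [ 0.3262 -0.135 ]
```

```bash
python3 -m inch '[[[-1.5,-2,45,0],[0,0,45,0],[0,0,45,0],[0,0,35,0],[0,0,20,0],[0,0,9,0],[0,0,3,0],[0,0,0,0],[0,0,0,0]]]'
python3 -m inch '[[[0,0,0,0],[0,0,0,0],[0,0,0,0],[0,0,0,0],[0,0,0,0],[0,0,0,0],[0,0,0,0]]]' 1 25
```

```text
time: 27.72
tool_pos: [0.4453, -0.1116, 0.0247]
tool_rot: [3.14, 0.001, 1.571]
contact_force: [0.5, -0.8, -0.0]
opening: 0.0917
time: 28.6
tool_pos: [0.4449, -0.1115, 0.0241]
tool_rot: [3.141, 0.0, 1.571]
contact_force: [1.4, -0.5, 3.1]
opening: 0.0633
```

```bash
python3 -m inch '[[[0,0,-20,0],[0,0,-40,0],[0,0,-40,0],[0,0,-15,0],[15,12,0,0],[30,24,0,0],[38,30,0,0],[38,30,0,0],[36,28,0,0],[32,24,0,0]]]'
python3 -m inch '[[[20,16,0,0],[11,8.5,0,0],[0,0,0,0],[0,0,0,0],[0,0,0,0]]]'
python3 w.py a2 mark_1:.004 blue_block:.02
```

```text
time: 29.85
tool_pos: [0.5925, 0.079, 0.1376]
tool_rot: [-3.139, 0.0, 1.571]
contact_force: [0.4, -1.1, -4.0]
opening: 0.0639
time: 30.48
tool_pos: [0.6168, 0.1077, 0.1392]
tool_rot: [-3.141, 0.0, 1.57]
contact_force: [-0.1, -1.3, -2.6]
opening: 0.0633
[0.61695257 0.1077626  0.13925488]
mark_1 [201. 281.] 0.85 [0.6144 0.11  ]
blue_block [134. 289.] 0.86 [0.6214 0.173 ]
```

```bash
python3 -m inch '[[[1.5,0,35,0],[0,0,35,0],[0,0,20,0],[0,0,10,0],[0,0,6,0],[0,0,3,0],[0,0,1,0],[0,0,0,0],[0,0,0,0]]]'
```

```text
time: 31.75
tool_pos: [0.6175, 0.1101, 0.0295]
tool_rot: [3.141, -0.0, 1.571]
contact_force: [0.1, 1.1, -4.0]
opening: 0.0633
```

```bash
python3 -m inch '[[[-1,0,0.7,0],[0,0,0.7,0],[0,0,0,0],[0,0,0,0]]]'
```

```text
time: 32.25
tool_pos: [0.6174, 0.109, 0.0282]
tool_rot: [3.141, 0.0, 1.571]
contact_force: [-1.0, -1.4, 3.2]
opening: 0.0637
```

Contact. Release, lift, and back off toward the base so the cameras see the strip.

```bash
python3 -m inch '[[[0,0,0,0],[0,0,0,0],[0,0,0,0],[0,0,0,0],[0,0,0,0]]]' -1
python3 -m inch '[[[0,0,-15,0],[0,0,-40,0],[0,0,-50,0],[0,0,-50,0],[0,0,-45,0],[0,-10,0,0],[20,-30,0,0],[40,-40,0,0],[45,-40,0,0],[45,-30,0,0]]]'
python3 -m inch '[[[45,-20,0,0],[40,-20,0,0],[20,0,0,0],[0,0,0,0],[0,0,0,0]]]'
python3 k.py abcd; python3 w.py end amber:0
python3 -c "
import cv2
cv2.imwrite('pics/v3.png',cv2.resize(cv2.imread('pics/k_top_abcd.png')[125:255,185:415],(800,452),interpolation=2))
cv2.imwrite('pics/v4.png',cv2.resize(cv2.imread('pics/k_side_abcd.png')[150:340,200:440],(720,570),interpolation=2))"
```

```text
time: 32.88
tool_pos: [0.6173, 0.1091, 0.0276]
tool_rot: [3.142, -0.0, 1.571]
contact_force: [1.5, 0.0, 0.2]
opening: 0.0917
time: 34.12
tool_pos: [0.4649, 0.2599, 0.2274]
tool_rot: [-3.141, 0.0, 1.57]
contact_force: [-0.1, -0.0, 0.8]
opening: 0.0918
time: 34.75
tool_pos: [0.4277, 0.3629, 0.2273]
tool_rot: [-3.141, 0.001, 1.57]
contact_force: [-0.2, -0.3, 0.5]
opening: 0.0917
top a [147.5 227. ] 16 off mm [-0.5 -0.8]
top b [150.2 275.8] 15 off mm [-0.2 -2.2]
top c [153.2 323.5] 13 off mm [-0.4 -2.5]
top d [155.7 370.1] 15 off mm [ 0.  -1.9]
side a [163.5 301.7] 6 off mm [-0.4  0.8]
side b [188. 324.] 9 off mm [ 0.7 -0.8]
side c [215.9 348.7] 11 off mm [ 0.1 -1. ]
side d [247.9 377. ] 14 off mm [ 0.  -0.1]
[0.42784019 0.36293984 0.22761798]
```

View pics/v3.png

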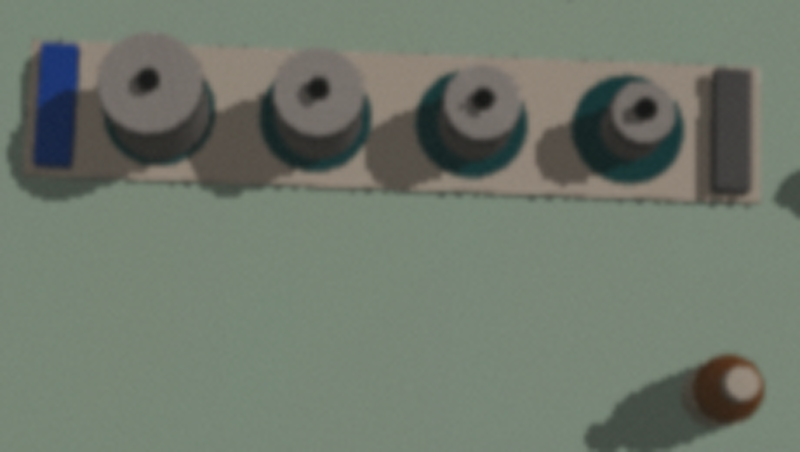

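View pics/v4.png

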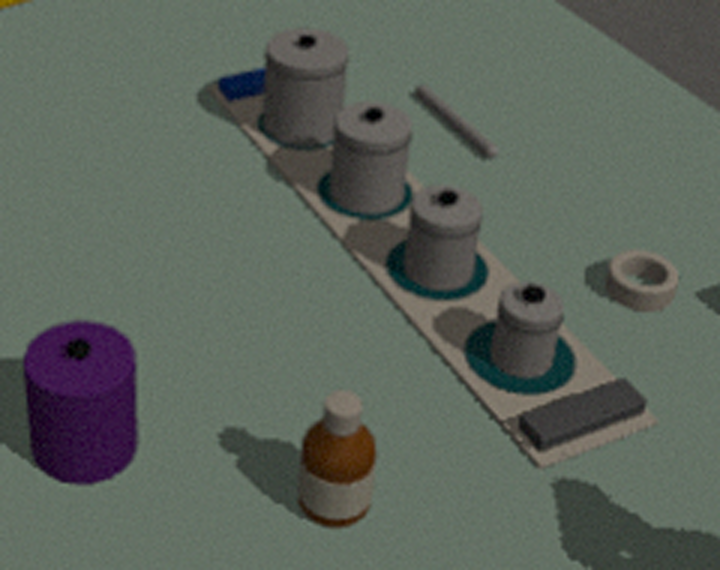

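Both views show a, b, c and d upright in order from the blue block, each within about 2.5 mm of its mark. The amber bottle and the purple look-alike haven't moved.

```bash
python3 -c "
from cell import *
print(hand_in(), observe()['time'])"
```

```text
the job is handed in; nothing more can be done
the job is handed in; nothing more can be done
```

All four jars now stand upright on the teal marks in order of size, and the job is handed in. The largest (a) is next to the blue block on mark_4, then b on mark_3, c on mark_2 and d on mark_1. No jar tipped.

- **Centring:** the last side-camera check put every knob within about 1.1 mm of its mark. The top camera read up to 2.5 mm off, all to the −y side. That gap is about the 2 mm calibration error, so I left the jars as they were.
- **Discarded readings:** earlier top-camera readings showed jars c and d up to about 8 mm off. I ignored them because the arm was in the way or the knob detection had picked up dark teal.
- **Everything else:** the amber bottle and the purple look-alike looked unmoved in the final pictures. I judged that by eye, as the last wrist-camera search for the bottle found nothing.
- **Limits:** the work took about 35 s of the 106 s, and the wrist forces reported after each move stayed around 5 N or less.

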